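# Clear the katori and latch the hot-case door

### The arm

A 6-joint arm with a two-finger parallel gripper is mounted at the origin on the work surface. World frame = base frame: x ahead of the robot, y to its left, z up, the work surface at z = 0. Lengths are in m, angles in degrees, forces in N, time in s.
With the tool pointing down it reaches from about 0.35 to 0.875 m from the base axis. Payload 4.2 kg.
Tool frame: the origin (TCP) lies midway between the tips of the shut fingers; the grasp point (between the pads) lies 19 mm behind it; z points along the fingers, y is the line along which they close (so a half turn about z gives the same grasp; the last joint's range is limited). The gripper opens to 87 mm and grips with 3 to 60 N. Pads are 19 mm wide; open, the fingers measure 117 mm over their backs; the gripper's body (75 mm by 190 mm) begins 51 mm behind the grasp point.
Start: joints at [-59.782, 22.042, 0.453, 0, -68.411, -14.817], TCP at [0.166, -0.603, 0.223] pointing down, gripper open.
Joint ranges: [-179.83, 179.83], [-69.29, 118.12], [-61.27, 80.66], [-181.25, 117.63], [-171.15, -9.14], [-177.46, 177.46]. Speed limits (degrees/s): [159.86, 159.86, 180, 180, 180, 180].

### API

Orientations are given as a 3x3 rotation matrix whose columns are the frame's x, y, z axes.
In Python, from station import * gives the robot as it stands.
- The arm moves only by the tool move_arm, never from a script. Its argument "targets" is text: rows parted by semicolons, each of 4 numbers parted by spaces: the shift along the world's x, y, z in units of 25 mm (1.0 is 25 mm), then the turn about the world's z in units of 5 degrees (1.0 is 5 degrees). In form: tx ty tz spin; .... A call has 1 to 10 rows; each row shifts and turns the commanded pose from where the row before left it; what a row does not reach is not made up. A row lasts 1/12 s, in which the tool goes at most 41.7 mm and 7.16 degrees, less where a joint would pass 70% of its speed; a pose out of reach is approached as far as the arm can. A call is refused whole if a number of a shift passes 1 or a number of a turn 1, either way. A call with a gripper value outside its range is refused whole. "gripper" is the finger opening in mm, from 0 to 87, set as the call begins (left out, the last holds). The fingers move at their own pace and stop on an object; the grip force is fixed at half the most. Time passes only in rows, so rows that do not move let the fingers close. It gives the time, the measured TCP pose, the force, the opening and the grip force at its end, in the units of the state.
- sense(): the state, without advancing time (a new reading comes with each control period).
- capture(name): name is "side" or "top" or "wrist"; returns a dict with "image" (384x512x3 uint8, blue, green, red), "fx", "fy", "cx", "cy" (pixels), "world_from_camera" (4x4, takes a point from camera to world coordinates); the wrist camera has in their place "hand_eye" (4x4, takes a point from camera to tool coordinates, whose origin is the TCP and whose axes are the flange's). Camera axes: x right, y up, looking along -z (the intrinsics and any distortion apply to the point x, -y, -z); pixel columns grow to the right and rows downward; lengths in m; the calibration is good to about 2 mm. A picture is of the moment at which its call begins: read the wrist's pose just before it. There is no depth.
- finish_job(): hands the job in; it is judged then, once.
The state is a dict: "time_s": time; "joints": joint angles; "joint_velocities": joint speeds; "effort": joint torques, N m; "tcp_pos": TCP position; "ee_rot": TCP orientation; "wrist_force": force on the tool from outside, world axes, zero at the start; "moment": the same for the moment, N m; "gripper_width": opening from 0.0 (shut) to 1.0 (fully open); "gripper_force": force on a finger pad.
Only numpy, scipy, OpenCV 4.12 (cv2) and the standard library are available. Lean on these libraries where they do the work, as an engineer would, in place of code of your own. Each camera call takes 0.05 s, during which the arm holds its last target. There are 200 camera calls.

### The job

The little steel hot case has been left open and the small katori stands in the way of its door. Set the katori upright in the middle of the thali and let go of it, then push the door shut, without slamming it, until it seats fully home on its catch. Leave everything else on the ledge where it is.

Things in the scene. Friction and masses are not known exactly. Their poses are not given: they have to be found in the camera images.
- katori: small empty stainless steel bowl, 64 mm outside diameter at the rim and 54 mm at the foot, 42 mm high, wall 3 mm, about 90 g, open side up, standing on the ledge in front of the hot case, inside the sweep of its door. Origin: centre of the underside, z up.
- thali: round flat stainless steel dish, 230 mm across the rim, rim 18 mm high and 3 mm thick, flat floor 210 mm across and 4 mm above its underside, loose, about 0.4 kg, on the ledge to the robot's right. Origin: centre of the underside.
- hotcase: stainless steel hot case, a box 200 mm deep (x), 240 mm wide (y), 180 mm high with a thin bail handle, 22 mm high, lying across the middle of its top; fixed to the ledge. Its open front faces its own -x (roughly towards the robot). Origin: centre of the underside; the front rim lies at x = -100 mm in its frame.
- hotcase_door (a joint): angle (rad) of the hot case's steel door, hinged about a vertical axis at the left (+y) end of the front. 0 = fully shut, 1.57 = straight out towards the robot, at most 1.9. It stays where it is left, but a sprung roller catch resists from about 0.09 rad (5 to 10 N near the free edge), gives way at 0.04, then pulls the door to 0 and holds it; short of that the door springs back ajar.
- door_hinge (a point): point on the hinge axis, mid-thickness, at the panel's lower edge. The panel is 236 mm wide from here, 14 mm thick, from 6 to 176 mm above the ledge, 0.5 kg. At door angle q it runs from here along (-sin q, -cos q) and its outer face looks along (-cos q, sin q), in the hot case's x, y axes.
- door_push (a point): a good place to push: on the outer face, 190 mm from the hinge axis, 156 mm above the ledge. Axes: x inward through the panel, y from free edge to hinge, z up. Below it a black vertical bar handle stands 37 mm out from the face, 205 mm from the hinge, from 36 to 116 mm above the ledge.
- belan: wooden rolling pin, 200 mm long, 38 mm thick, lying on the ledge between thali and hot case; leave alone. Origin: underside, middle; its x axis runs along it.
- chimta: steel tongs, 200 mm long, 34 mm wide, 14 mm high, lying on the ledge at the left; leave alone. Origin: underside, middle; its x axis runs along it.
- tumbler: open steel drinking cup, 68 mm across, 100 mm high, standing at the left; leave alone. Origin: centre of the underside.
- oil: amber oil bottle, 70 mm across, 180 mm high, at the back left; leave alone. Origin: centre of the underside.
- dabba: closed round steel tin, 110 mm across, 110 mm high, at the right; leave alone. Origin: centre of the underside.
- casserole: closed green plastic casserole, 212 mm across, 112 mm high, at the far right end, fixed; leave alone. Origin: centre of the underside.
Things that resemble listed ones, but are neither listed nor needed, are in the scene too. Leave any blue look-alike of the katori alone.

How it is judged:
By the outcome, as a careful person would: the job done as asked, in the order asked, and still so for the second after the job is handed in, with the robot touching nothing.
It also fails if it takes over 64 s, if anything falls off the work surface, if the arm or the gripper's body presses on something with over 40 N, if the wrist force passes 120 N, or if a joint passes its speed limit or range.

## Working session

There is one attempt and no reset: what is moved stays moved. The work goes in short steps, Python scripts to look and compute and a tool call to move; the robot and the scene stay as the last step left them, time stands still between calls to the robot, and variables do not carry over. Pictures are saved under pics/ and viewed, at most 10 in all, crops included, and the job is handed in when it is done.

Besides the shell and the picture viewer there is one more tool, called after "Emit:" by a JSON object that holds its "api" and its "payload", one argument or row to a line. move_arm: Moves the arm, as the interface text tells. Its arguments: {"type":"object","properties":{"targets":{"type":"string"},"gripper":{"type":"number"}},"required":["targets"]}

```bash
mkdir -p pics
cat > h.py <<'E'
import numpy as np, cv2
from station import *
def ray(c,u,v):
    T=np.array(c["world_from_camera"]); d=np.array([(u-c["cx"])/c["fx"],-(v-c["cy"])/c["fy"],-1.])
    return T[:3,3],T[:3,:3]@d
def onplane(c,u,v,z):
    o,d=ray(c,u,v); return o+d*(z-o[2])/d[2]
def proj(c,p):
    T=np.array(c["world_from_camera"]); q=T[:3,:3].T@(np.array(p)-T[:3,3])
    return c["cx"]+c["fx"]*q[0]/-q[2], c["cy"]-c["fy"]*q[1]/-q[2]
E
python3 - <<'E'
from h import *
import pickle
s=sense();print(s)
for n in("top","side"):
    c=capture(n);cv2.imwrite(f"pics/{n}0.png",c["image"]);pickle.dump(c,open(n+"0.pkl","wb"))
    print({k:v for k,v in c.items() if k!="image"})
E
```

```text
{'time_s': 0.0, 'joints': array([-5.97830098e+01,  2.20914701e+01,  3.80291559e-01, -2.96586577e-02,
       -6.84122114e+01, -1.48177977e+01]), 'joint_velocities': array([-0.02759687, -0.1763172 , -0.00326627,  0.01116749, -0.02525895,
        0.05407381]), 'effort': array([ 6.62284019e-04, -3.90670288e+01,  1.87405139e+01,  4.21999767e+00,
        1.09381479e-02, -1.84273822e-04]), 'tcp_pos': array([ 0.165837  , -0.60196858,  0.22145391]), 'ee_rot': array([[-9.64149812e-01, -2.65357673e-01, -6.67880384e-04],
       [-2.65358500e-01,  9.64147522e-01,  2.10314681e-03],
       [ 8.58490737e-05,  2.20497634e-03, -9.99997565e-01]]), 'wrist_force': array([-0.14629874, -0.16896183, -0.38853046]), 'moment': array([-0.04932171,  0.02220556, -0.01104451]), 'gripper_force': 0.0, 'gripper_width': 0.9974134033947847}
{'fx': 371.519865781385, 'fy': 371.519865781385, 'cx': 262.90673164659887, 'cy': 192.8579318237908, 'world_from_camera': array([[-0.01316305,  0.99662   , -0.0810883 ,  0.48349456],
       [-0.99967005, -0.01132762,  0.02305361,  0.00570451],
       [ 0.02205715,  0.081365  ,  0.99644027,  1.29104763],
       [ 0.        ,  0.        ,  0.        ,  1.        ]])}
{'fx': 418.4559347076497, 'fy': 418.4559347076497, 'cx': 250.39266717306694, 'cy': 193.14515276586386, 'world_from_camera': array([[-0.73304716,  0.5105436 , -0.44942976, -0.0612539 ],
       [-0.67989327, -0.53088651,  0.5058702 ,  0.72376914],
       [ 0.0196726 ,  0.67639097,  0.73628   ,  1.16065444],
       [ 0.        ,  0.        ,  0.        ,  1.        ]])}
```

View pics/top0.png

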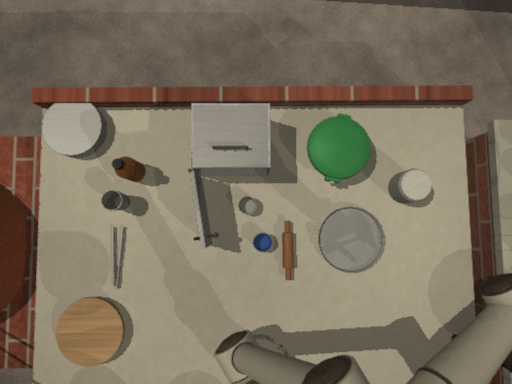

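View pics/side0.png

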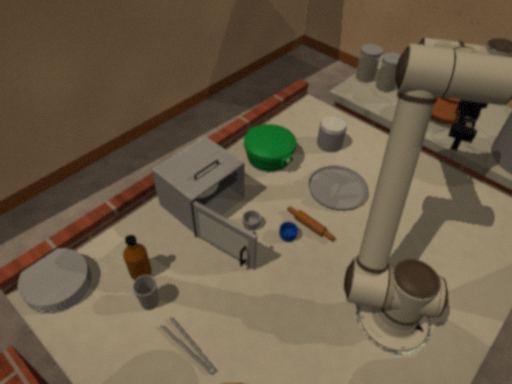

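The top view shows the hot case at about (231,135), with its door running from (193,170) to (207,245), and the thali at (351,240).
Candidates for the katori:
- Steel bowl at top (249,206) / side (251,220).
- Blue look-alike at top (263,242) / side (288,232).
- Tumbler at top (115,201), which is taller.

I choose the steel bowl and will check it in a close crop.

Run:
```python
from h import *
import pickle
c=pickle.load(open("top0.pkl","rb"));s=pickle.load(open("side0.pkl","rb"))
im=c["image"];a=cv2.resize(im[95:275,180:300],None,fx=3.3,fy=3.3,interpolation=cv2.INTER_CUBIC)
b=cv2.resize(s["image"][140:280,150:290],None,fx=2.8,fy=2.8,interpolation=cv2.INTER_CUBIC)
out=np.zeros((max(a.shape[0],b.shape[0]),a.shape[1]+b.shape[1],3),np.uint8)
out[:a.shape[0],:a.shape[1]]=a;out[:b.shape[0],a.shape[1]:]=b
cv2.imwrite("pics/crop1.png",out);print(a.shape,b.shape)
print("katori",onplane(c,249,206,.042),onplane(s,251,216,.042))
print("thali",onplane(c,351,240,.018),onplane(s,338,187,.018))
print("blue",onplane(c,263,242,.042),"belan",onplane(c,288,250,.03))
for n,p in(("door",(193,170)),("door",(207,245))):print(n,onplane(c,*p,.176))
for p in((192,104),(270,104),(270,166),(192,166)):print("case",onplane(c,*p,.18))
# thali ellipse by threshold
hsv=cv2.cvtColor(im,cv2.COLOR_BGR2HSV);print(hsv[240,351],hsv[240,400],hsv[206,249],hsv[215,262])
```

```text
(594, 396, 3) (392, 392, 3)
katori [0.54135059 0.02414622 0.042     ] [0.54709723 0.03240072 0.042     ]
thali [ 0.4218543  -0.32306972  0.018     ] [ 0.4188534  -0.31411636  0.018     ]
blue [ 0.42056954 -0.02133788  0.042     ] belan [ 0.39201114 -0.10548591  0.03      ]
door [0.64576206 0.18977707 0.176     ]
door [0.42085505 0.14791982 0.176     ]
case [0.84807224 0.19257579 0.18      ]
case [ 0.84665692 -0.04532114  0.18      ]
case [ 0.65504875 -0.04250017  0.18      ]
case [0.65733672 0.19213639 0.18      ]
[ 22  30 126] [ 22  53 169] [ 24  27 134] [ 22  54 161]
```

View pics/crop1.png

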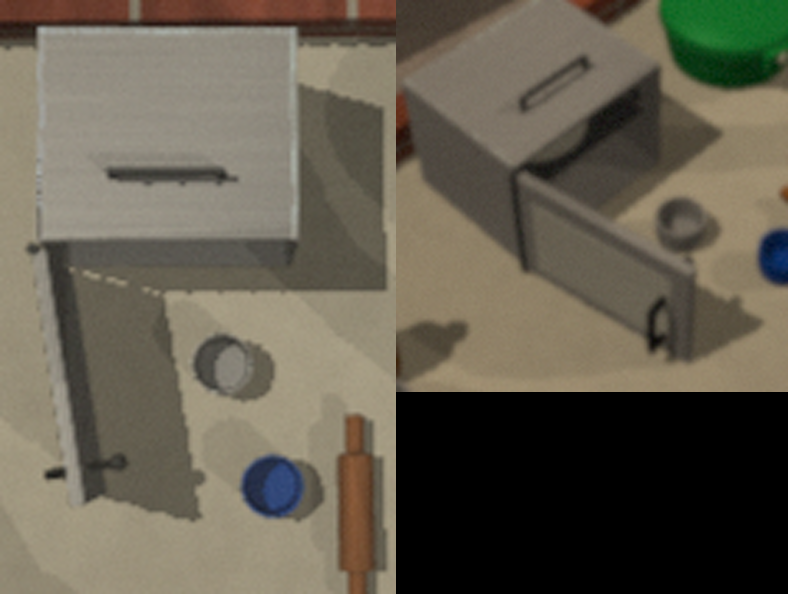

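The crop confirms it: grey steel bowl, rim centre at top px about (247.3,205.3) and side px about (252.5,218.6). The blue bowl is at (262.7,242.3), and nothing else fits the katori. I'll go over the thali first, on the way, for a wrist look.

Emit:
{"api": "move_arm", "payload": {
  "targets": "1 1 0 -0.3;1 1 0 -0.3;1 1 0 -0.3;1 1 0 -0.3;1 1 0 -0.3;1 1 0 -0.3;1 1 0 -0.3;1 1 0 -0.3;1 1 0 -0.3;1 1 0 -0.4",
  "gripper": 87
}}

```text
time_s: 0.93
tcp_pos: [0.4167, -0.3509, 0.2223]
ee_rot: [[-1.0, 0.003, -0.0], [0.003, 1.0, 0.0], [0.0, 0.0, -1.0]]
wrist_force: [0.4, -0.0, 0.3]
gripper_width: 1.0
gripper_force: 0.0
```

Emit:
{"api": "move_arm", "payload": {
  "targets": "0 1 1 0;0 0.3 1 0;0 0 1 0;0 0 0 0;0 0 0 0"
}}

```text
time_s: 1.35
tcp_pos: [0.4166, -0.3198, 0.2987]
ee_rot: [[-1.0, 0.001, 0.003], [0.001, 1.0, -0.001], [-0.003, -0.001, -1.0]]
wrist_force: [0.4, 0.1, -0.4]
gripper_width: 0.996
gripper_force: 0.0
```

```bash
cat >> h.py <<'E'
def wcap(name):
    s=sense();c=capture("wrist");T=np.eye(4);T[:3,:3]=s["ee_rot"];T[:3,3]=s["tcp_pos"]
    c["world_from_camera"]=T@np.array(c["hand_eye"]);cv2.imwrite(f"pics/{name}.png",c["image"])
    import pickle;pickle.dump(c,open(name+".pkl","wb"));print(s["time_s"],s["tcp_pos"],s["ee_rot"][:,1],s["wrist_force"]);return c
E
python3 - <<'E'
from h import *
c=wcap("w1");print(c["hand_eye"],c["fx"],c.keys())
print(proj(c,(.42,-.32,.018)))
E
```

```text
1.35 [ 0.41658134 -0.31981977  0.29874475] [ 1.19185283e-03  9.99998987e-01 -7.77718213e-04] [ 0.4063783   0.11480893 -0.38471965]
[[ 1.15852101e-03  9.54647844e-01  2.97735037e-01  8.21610515e-02]
 [ 9.99999245e-01 -1.22820651e-03  4.69698398e-05 -1.50873629e-04]
 [ 4.10519767e-04  2.97734758e-01 -9.54648546e-01 -1.62430545e-01]
 [ 0.00000000e+00  0.00000000e+00  0.00000000e+00  1.00000000e+00]] 324.07006484155283 dict_keys(['image', 'fx', 'fy', 'cx', 'cy', 'hand_eye', 'world_from_camera'])
(np.float64(258.68834200145636), np.float64(148.00079209120707))
```

View pics/w1.png

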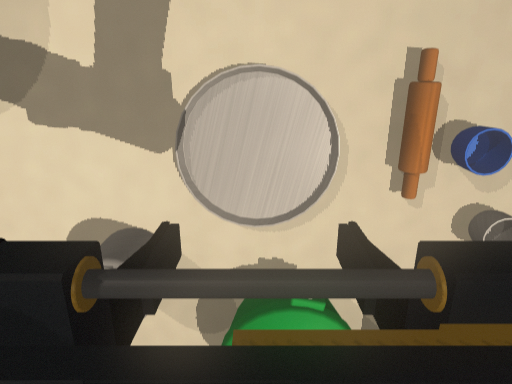

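The thali rim spans u 177–340 and v 64–225, so its centre is near (258.5,144). The katori is partly visible at (500,235), and the blue bowl is at (487,150). Next: compute its position and move over the katori.

Run:
```python
from h import *
import pickle
c=pickle.load(open("w1.pkl","rb"))
P=[onplane(c,*p,.018)[:2] for p in((177,145),(340,145),(259,64),(259,225))]
print("thali",P[0]/2+P[1]/2,P[2]/2+P[3]/2,np.linalg.norm(P[0]-P[1]),np.linalg.norm(P[2]-P[3]))
t=pickle.load(open("top0.pkl","rb"));s=pickle.load(open("side0.pkl","rb"))
print("katori",onplane(t,247.3,205.3,.042),onplane(s,252.5,218.6,.042))
```

```text
thali [ 0.41581006 -0.32029446] [ 0.42359582 -0.31956727] 0.22486201590633453 0.22523980043904243
katori [0.54377407 0.02983351 0.042     ] [0.53551675 0.03731557 0.042     ]
```

Emit:
{"api": "move_arm", "payload": {
  "targets": "0 1 0 0;0 1 0 0;0 1 0 0;0.4 1 0 0;0.4 1 0 0;0.4 1 0 0;0.4 1 0 0;0.4 1 0 0;0.4 1 0 0;0.4 1 0 0"
}}

```text
time_s: 2.23
tcp_pos: [0.4854, -0.0691, 0.2957]
ee_rot: [[-1.0, 0.003, -0.004], [0.003, 1.0, -0.0], [0.004, -0.0, -1.0]]
wrist_force: [0.0, 0.0, 0.2]
gripper_width: 0.999
gripper_force: 0.0
```

Emit:
{"api": "move_arm", "payload": {
  "targets": "0.4 1 0 0;0.4 1 0 0;0.4 1 0 0;0.4 1 0 0;0 0 0 0;0 0 0 0"
}}

```text
time_s: 2.73
tcp_pos: [0.5256, 0.0306, 0.2954]
ee_rot: [[-1.0, 0.0, -0.004], [0.0, 1.0, -0.001], [0.004, -0.001, -1.0]]
wrist_force: [0.5, 0.4, -0.5]
gripper_width: 0.999
gripper_force: 0.0
```

Run:
```python
from h import *
c=wcap("w2");print(proj(c,(.545,.028,.042)))
```

```text
2.7333 [0.52558935 0.03055457 0.29540025] [ 4.37719737e-04  9.99999340e-01 -1.06263786e-03] [ 0.45620302  0.35175965 -0.46365032]
(np.float64(256.918581685144), np.float64(165.32602784825147))
```

View pics/w2.png

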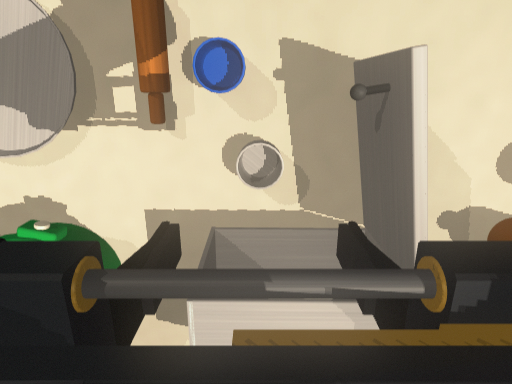

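Katori rim spans u 236–283, v 141–188, so its centre is about (259.5,164.5), very close to the prediction. The door is clear on the right (u>355).

Run:
```python
from h import *
import pickle
c=pickle.load(open("w2.pkl","rb"))
P=[onplane(c,*p,.042)[:2] for p in((236,164.5),(283,164.5),(259.5,141),(259.5,188))]
print("katori",P[0]/2+P[1]/2,P[2]/2+P[3]/2,np.linalg.norm(P[0]-P[1]),np.linalg.norm(P[2]-P[3]))
k=np.array([(P[2]/2+P[3]/2)[0],(P[0]/2+P[1]/2)[1]]);print((k-[.5256,.0306])/.025, (.012-.2954)/.025)
for p in((427,47),(407,262)):print(onplane(c,*p,.176))
```

```text
katori [0.54387814 0.03139968] [0.5445734  0.03140422] 0.06194510727414988 0.0636053319360041
[0.75893616 0.03198732] -11.335999999999999
[0.4145328  0.16582561 0.176     ]
[0.60986214 0.17615566 0.176     ]
```

Emit:
{"api": "move_arm", "payload": {
  "targets": "0.4 0 -1 0;0.4 0 -1 0;0 0 -1 0;0 0 -1 0;0 0 -1 0;0 0 -1 0;0 0 -1 0;0 0 -1 0;0 0 0 0;0 0 0 0"
}}

```text
time_s: 3.62
tcp_pos: [0.5449, 0.0285, 0.0967]
ee_rot: [[-1.0, 0.003, -0.003], [0.003, 1.0, -0.002], [0.003, -0.002, -1.0]]
wrist_force: [1.3, 0.1, 0.0]
gripper_width: 0.997
gripper_force: 0.0
```

Emit:
{"api": "move_arm", "payload": {
  "targets": "0 0 -0.6 0;0 0 -0.6 0;0 0 -0.6 0;0 0 -0.6 0;0 0 -0.5 0;0 0 -0.3 0;0 0 0 0;0 0 0 0"
}}

```text
time_s: 4.28
tcp_pos: [0.5469, 0.0299, 0.0187]
ee_rot: [[-1.0, 0.002, 0.002], [0.002, 1.0, 0.0], [-0.002, 0.0, -1.0]]
wrist_force: [0.2, -0.6, 0.6]
gripper_width: 1.001
gripper_force: 0.0
```

Emit:
{"api": "move_arm", "payload": {
  "targets": "-0.1 0 -0.2 0;0 0 0 0;0 0 0 0"
}}

```text
time_s: 4.53
tcp_pos: [0.5435, 0.03, 0.013]
ee_rot: [[-1.0, 0.002, 0.001], [0.002, 1.0, 0.0], [-0.001, 0.0, -1.0]]
wrist_force: [0.0, -0.2, 0.2]
gripper_width: 0.996
gripper_force: 0.0
```

Emit:
{"api": "move_arm", "payload": {
  "targets": "0 0 0 0;0 0 0 0;0 0 0 0;0 0 0 0;0 0 0 0;0 0 0 0;0 0 0 0;0 0 0 0;0 0 0 0;0 0 0 0",
  "gripper": 50
}}

```text
time_s: 5.37
tcp_pos: [0.5437, 0.0301, 0.0127]
ee_rot: [[-1.0, 0.002, 0.0], [0.002, 1.0, 0.0], [-0.0, 0.0, -1.0]]
wrist_force: [-0.5, 0.5, 1.0]
gripper_width: 0.723
gripper_force: 30.0
```

Gripped at 62.9 mm. Next: lift and carry it.

Emit:
{"api": "move_arm", "payload": {
  "targets": "0 0 0.4 0;0 0 0.7 0;0 0 0.8 0;0 0 0.8 0;0 0 0.8 0;0 0 0.5 0;0 0 0 0"
}}

```text
time_s: 5.95
tcp_pos: [0.5453, 0.0303, 0.116]
ee_rot: [[-1.0, 0.001, 0.006], [0.001, 1.0, 0.001], [-0.006, 0.001, -1.0]]
wrist_force: [0.5, 0.0, -0.3]
gripper_width: 0.728
gripper_force: 30.0
```

Emit:
{"api": "move_arm", "payload": {
  "targets": "0 -0.5 0 0;-0.3 -0.8 0 0;-0.4 -0.9 0 0;-0.4 -0.9 0 0;-0.4 -0.9 0 0;-0.4 -0.9 0 0;-0.4 -0.9 0 0;-0.4 -0.9 0 0;-0.4 -0.9 0 0;-0.4 -0.9 0 0"
}}

```text
time_s: 6.78
tcp_pos: [0.4539, -0.1839, 0.1112]
ee_rot: [[-1.0, 0.002, -0.003], [0.002, 1.0, 0.0], [0.003, 0.0, -1.0]]
wrist_force: [0.2, -0.8, -0.7]
gripper_width: 0.727
gripper_force: 30.0
```

Emit:
{"api": "move_arm", "payload": {
  "targets": "-0.4 -0.9 0 0;-0.4 -0.9 0 0;-0.4 -0.9 0 0;-0.3 -0.9 0 0;-0.2 -0.9 0 0;0 -0.7 0 0;0 -0.3 0 0;0 0 0 0;0 0 0 0;0 0 0 0"
}}

```text
time_s: 7.62
tcp_pos: [0.413, -0.3193, 0.112]
ee_rot: [[-1.0, 0.001, -0.001], [0.001, 1.0, 0.001], [0.001, 0.001, -1.0]]
wrist_force: [0.2, 0.3, -1.2]
gripper_width: 0.732
gripper_force: 30.0
```

Emit:
{"api": "move_arm", "payload": {
  "targets": "0.4 0 -0.5 0;0 0 -0.7 0;0 0 -0.7 0;0 0 -0.6 0;0 0 -0.4 0;0 0 -0.3 0;0 0 -0.2 0;0 0 0 0;0 0 0 0;0 0 0 0"
}}

```text
time_s: 8.45
tcp_pos: [0.4241, -0.3202, 0.0283]
ee_rot: [[-1.0, 0.001, 0.001], [0.001, 1.0, -0.001], [-0.001, -0.001, -1.0]]
wrist_force: [0.1, -1.0, -0.9]
gripper_width: 0.726
gripper_force: 30.0
```

Emit:
{"api": "move_arm", "payload": {
  "targets": "0 0 -0.2 0;0 0 -0.1 0;0 0 -0.1 0;0 0 0 0;0 0 0 0;0 0 0 0"
}}

```text
time_s: 8.95
tcp_pos: [0.4235, -0.3201, 0.0176]
ee_rot: [[-1.0, 0.002, -0.0], [0.002, 1.0, -0.0], [0.0, -0.0, -1.0]]
wrist_force: [-0.0, -0.1, -0.6]
gripper_width: 0.73
gripper_force: 30.0
```

Emit:
{"api": "move_arm", "payload": {
  "targets": "0 0 -0.04 0;0 0 0 0;0 0 -0.04 0;0 0 0 0;0 0 0 0"
}}

```text
time_s: 9.37
tcp_pos: [0.4238, -0.3202, 0.0166]
ee_rot: [[-1.0, 0.001, 0.001], [0.001, 1.0, -0.0], [-0.001, -0.0, -1.0]]
wrist_force: [-1.5, 0.9, 6.6]
gripper_width: 0.725
gripper_force: 29.9
```

Contact at 6.6 N, so I'm releasing it and backing up.

Emit:
{"api": "move_arm", "payload": {
  "targets": "0 0 0 0;0 0 0 0;0 0 0 0;0 0 0 0;0 0 0 0;0 0 0 0;0 0 0 0;0 0 0 0",
  "gripper": 87
}}

```text
time_s: 10.03
tcp_pos: [0.4235, -0.32, 0.0155]
ee_rot: [[-1.0, 0.002, -0.0], [0.002, 1.0, 0.0], [0.0, 0.0, -1.0]]
wrist_force: [-0.8, -0.6, 0.4]
gripper_width: 0.994
gripper_force: 0.0
```

Emit:
{"api": "move_arm", "payload": {
  "targets": "0 0 0.3 0;0 0 0.5 0;0 0 0.8 0;0 0 1 0;0 0 1 0;0 0 1 0;0 0 1 0;0 0 1 0;0 0 1 0;0 0 1 0"
}}

```text
time_s: 10.87
tcp_pos: [0.4231, -0.3199, 0.2326]
ee_rot: [[-1.0, 0.002, 0.001], [0.002, 1.0, -0.0], [-0.001, -0.0, -1.0]]
wrist_force: [-0.0, -0.3, -0.1]
gripper_width: 1.002
gripper_force: 0.0
```

Emit:
{"api": "move_arm", "payload": {
  "targets": "0 0 1 0;0 0 1 0;0 0 1 0;0 0 0 0;0 0 0 0;0 0 0 0",
  "gripper": 0
}}

```text
time_s: 11.37
tcp_pos: [0.4229, -0.3196, 0.3052]
ee_rot: [[-1.0, 0.002, -0.0], [0.002, 1.0, 0.001], [0.0, 0.001, -1.0]]
wrist_force: [0.3, 0.7, 0.3]
gripper_width: 0.63
gripper_force: 0.0
```

Run:
```python
from h import *
import pickle
c=wcap("w3");t=capture("top");pickle.dump(t,open("top1.pkl","wb"))
a=c["image"][20:250,130:390];a=cv2.resize(a,None,fx=1.5,fy=1.5)
b=cv2.resize(t["image"][150:260,185:315],None,fx=3,fy=3,interpolation=cv2.INTER_CUBIC)
o=np.zeros((max(a.shape[0],b.shape[0]),a.shape[1]+b.shape[1],3),np.uint8);o[:a.shape[0],:a.shape[1]]=a;o[:b.shape[0],a.shape[1]:]=b
cv2.imwrite("pics/c3.png",o);print(o.shape,a.shape,proj(c,(.4236,-.32,.046)))
```

```text
11.3667 [ 0.42294281 -0.31961129  0.30522623] [1.92731928e-03 9.99997772e-01 8.60502022e-04] [0.25867713 0.65725345 0.32397164]
(345, 780, 3) (345, 390, 3) (np.float64(258.19911426239133), np.float64(149.72067922418233))
```

View pics/c3.png

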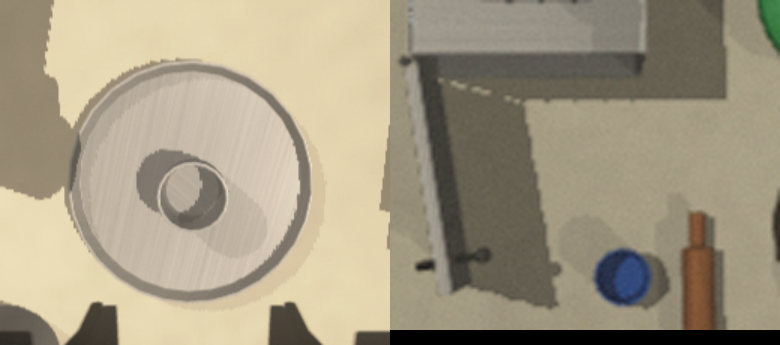

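The katori stands upright in the middle of the thali (expected centre (258,150) px, measured about (258,150)). The door is unmoved. Now the door geometry.

```bash
cat > d.py <<'E'
from h import *
H=np.array([.648,.191])
def tgt(q,off,r=.19):
    q=np.radians(q);return H+r*np.array([-np.sin(q),-np.cos(q)])+off*np.array([-np.cos(q),np.sin(q)])
E
python3 - <<'E'
from d import *
import pickle
t=pickle.load(open("top1.pkl","rb"));s=pickle.load(open("side0.pkl","rb"));w=pickle.load(open("w2.pkl","rb"))
h=onplane(t,190.5,170.3,.178);e=onplane(t,204,247,.176)
print("hinge",h,"end",e,np.linalg.norm((e-h)[:2]))
print("side hinge",onplane(s,150+(521-396)/2.8,140+172/2.8,.176),"end",onplane(s,150+(690-396)/2.8,140+268/2.8,.176),"w2 end",onplane(w,421,47,.176))
print("front corners",onplane(t,191.7,166.7,.18),onplane(t,270,167.3,.18))
print(sense()["joints"],sense()["gripper_width"])
for q in (79,):print(tgt(q,.06),tgt(q,.022))
E
```

```text
hinge [0.64463566 0.19693657 0.178     ] end [0.41509773 0.15679646 0.176     ] 0.23302122439867942
side hinge [0.64159332 0.19396141 0.176     ] end [0.41515185 0.16181586 0.176     ] w2 end [0.41453553 0.16099894 0.176     ]
front corners [0.65522177 0.19302959 0.18      ] [ 0.65108739 -0.04244185  0.18      ]
[-1.95571242e+01  9.98906888e+00 -4.57437123e+00 -2.37173893e-02
 -7.55828524e+01 -7.05422691e+01] 0.5415731465161987
[0.4500423  0.21364392] [0.45729304 0.17634209]
```

Emit:
{"api": "move_arm", "payload": {
  "targets": "0 1 0 0;0 1 0 0;0 1 0 0;0 1 0 0;0.1 1 0 0.2;0.1 1 0 0.2;0.1 1 0 0.2;0.1 1 0 0.2;0.1 1 0 0.2;0.1 1 0 0.2"
}}

```text
time_s: 12.3
tcp_pos: [0.4379, -0.0689, 0.3046]
ee_rot: [[-0.995, -0.104, -0.002], [-0.104, 0.995, -0.0], [0.002, -0.0, -1.0]]
wrist_force: [1.3, -0.2, -0.8]
gripper_width: 0.006
gripper_force: 0.0
```

Emit:
{"api": "move_arm", "payload": {
  "targets": "0.1 1 0 0.2;0.1 1 0 0.2;0.1 1 0 0.2;0 1 0 0;0 1 0 0;0 1 0 0;0 1 0 0;0 1 0 0;0 1 0 0;0 1 0 0"
}}

```text
time_s: 13.13
tcp_pos: [0.4454, 0.1809, 0.3045]
ee_rot: [[-0.988, -0.155, -0.002], [-0.155, 0.988, -0.001], [0.002, -0.001, -1.0]]
wrist_force: [0.1, -0.6, -0.2]
gripper_width: 0.009
gripper_force: 0.0
```

Emit:
{"api": "move_arm", "payload": {
  "targets": "0 1 0 0;0 1 0 0;0 0.2 -1 0;0 0 -1 0;0 0 -1 0;0 0 -1 0;0 0 0 0;0 0 0 0;0 0 0 0"
}}

```text
time_s: 13.88
tcp_pos: [0.4468, 0.2353, 0.2066]
ee_rot: [[-0.988, -0.155, 0.001], [-0.155, 0.988, 0.0], [-0.002, 0.0, -1.0]]
wrist_force: [-0.6, -0.1, 1.3]
gripper_width: 0.009
gripper_force: 0.0
```

Emit:
{"api": "move_arm", "payload": {
  "targets": "0 0 -0.8 0;0 0 -0.8 0;0 0 -0.6 0;0 0 -0.1 0;0 -0.4 0 0;0.1 -0.4 0 0;0.1 -0.3 0 0;0 -0.2 0 0;0 0 0 0;0 0 0 0"
}}

```text
time_s: 14.72
tcp_pos: [0.4514, 0.2021, 0.1487]
ee_rot: [[-0.988, -0.154, 0.001], [-0.154, 0.988, 0.001], [-0.001, 0.001, -1.0]]
wrist_force: [0.5, 0.8, 0.1]
gripper_width: 0.005
gripper_force: 0.0
```

Emit:
{"api": "move_arm", "payload": {
  "targets": "0 -0.1 0 0;0 -0.1 0 0;0 -0.1 0 0;0 -0.1 0 0;0 -0.1 0 0;0 -0.1 0 0;0 -0.1 0 0;0 0 0 0"
}}

```text
time_s: 15.38
tcp_pos: [0.4509, 0.1845, 0.148]
ee_rot: [[-0.988, -0.154, -0.0], [-0.154, 0.988, -0.0], [0.0, -0.0, -1.0]]
wrist_force: [-0.5, 0.9, -0.1]
gripper_width: 0.007
gripper_force: 0.0
```

```bash
sed -i 's/^H=.*/H=np.array([.645,.194])/' d.py
python3 - <<'E'
from d import *
qs=np.arange(81,-1,-10)
P=np.array([tgt(q,.022) for q in qs])
for q,p,d in zip(qs[1:],P[1:],np.diff(P,axis=0)):print(q,p.round(4),"per 2deg row",(d/5/.025).round(2))
E
```

```text
71 [0.4582 0.1529] per 2deg row [ 0.03 -0.26]
61 [0.4682 0.1211] per 2deg row [ 0.08 -0.25]
51 [0.4835 0.0915] per 2deg row [ 0.12 -0.24]
41 [0.5037 0.065 ] per 2deg row [ 0.16 -0.21]
31 [0.5283 0.0425] per 2deg row [ 0.2  -0.18]
21 [0.5564 0.0245] per 2deg row [ 0.22 -0.14]
11 [0.5872 0.0117] per 2deg row [ 0.25 -0.1 ]
1 [0.6197 0.0044] per 2deg row [ 0.26 -0.06]
```

Emit:
{"api": "move_arm", "payload": {
  "targets": "0 -0.1 0 0.2;0.03 -0.2 0 0.3;0.05 -0.26 0 0.4;0.05 -0.26 0 0.4;0.05 -0.26 0 0.4;0.08 -0.25 0 0.4;0.08 -0.25 0 0.4;0.08 -0.25 0 0.4;0.08 -0.25 0 0.4;0.08 -0.25 0 0.4"
}}

```text
time_s: 16.22
tcp_pos: [0.4655, 0.1264, 0.1481]
ee_rot: [[-0.887, -0.463, 0.0], [-0.463, 0.887, 0.0], [-0.0, 0.0, -1.0]]
wrist_force: [-0.2, 0.7, 0.3]
gripper_width: 0.007
gripper_force: 0.2
```

Emit:
{"api": "move_arm", "payload": {
  "targets": "0.12 -0.24 0 0.4;0.12 -0.24 0 0.4;0.12 -0.24 0 0.4;0.12 -0.24 0 0.4;0.12 -0.24 0 0.4;0.16 -0.21 0 0.4;0.16 -0.21 0 0.4;0.16 -0.21 0 0.4;0.16 -0.21 0 0.4;0.16 -0.21 0 0.4"
}}

```text
time_s: 17.05
tcp_pos: [0.5005, 0.0701, 0.148]
ee_rot: [[-0.675, -0.738, -0.0], [-0.738, 0.675, 0.0], [0.0, 0.0, -1.0]]
wrist_force: [-0.4, 1.6, -0.8]
gripper_width: 0.003
gripper_force: 0.2
```

Emit:
{"api": "move_arm", "payload": {
  "targets": "0.2 -0.18 0 0.4;0.2 -0.18 0 0.4;0.2 -0.18 0 0.4;0.2 -0.18 0 0.4;0.2 -0.18 0 0.4;0.22 -0.14 0 0.4;0.22 -0.14 0 0.4;0.22 -0.14 0 0.4;0.22 -0.14 0 0.4;0.22 -0.14 0 0.4"
}}

```text
time_s: 17.88
tcp_pos: [0.553, 0.0301, 0.1479]
ee_rot: [[-0.382, -0.924, -0.001], [-0.924, 0.382, -0.0], [0.0, 0.001, -1.0]]
wrist_force: [-1.4, 0.3, 0.6]
gripper_width: 0.006
gripper_force: 0.3
```

Emit:
{"api": "move_arm", "payload": {
  "targets": "0.2 -0.08 0 0.4;0.15 -0.06 0 0.3;0.15 -0.06 0 0.3;0.12 -0.05 0 0.2;0.12 -0.05 0 0.2;0.1 -0.04 0 0.1;0.1 -0.04 0 0.1;0 0 0 0;0 0 0 0"
}}

```text
time_s: 18.63
tcp_pos: [0.5767, 0.021, 0.1481]
ee_rot: [[-0.252, -0.968, 0.0], [-0.968, 0.252, 0.0], [-0.0, -0.0, -1.0]]
wrist_force: [-0.2, -0.8, 0.1]
gripper_width: 0.009
gripper_force: 0.0
```

Run:
```python
from d import *
s=sense();print(s["tcp_pos"],s["wrist_force"],s["joints"]);t=capture("top")
a=cv2.resize(t["image"][90:260,180:310],None,fx=3.4,fy=3.4,interpolation=cv2.INTER_CUBIC);cv2.imwrite("pics/c4.png",a)
```

```text
[0.57670562 0.02097068 0.14806397] [-0.20355349 -0.79703816  0.11838045] [ 1.81589037e+01  2.10581750e+01 -1.25141710e+01  1.35677313e-03
 -5.64088564e+01 -3.27688988e+01]
```

View pics/c4.png

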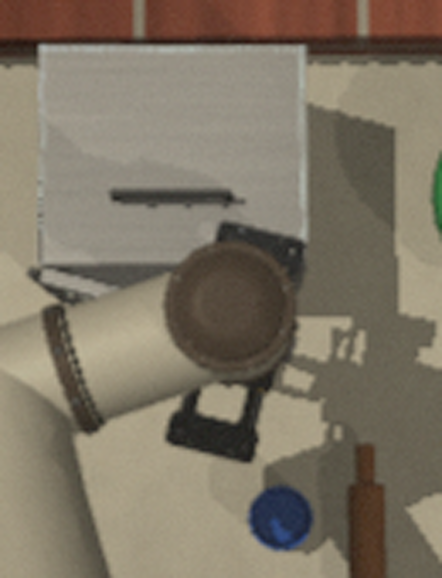

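The door edge shows at crop (40–120, 270–295), ajar by about 15°. The gripper body is above the case and clear of the bail. I'll continue slowly to the catch.

Emit:
{"api": "move_arm", "payload": {
  "targets": "0.12 -0.04 0 0.2;0.12 -0.04 0 0.2;0.12 -0.04 0 0.2;0.12 -0.04 0 0.2;0.12 -0.04 0 0.2;0.12 -0.04 0 0.2;0.12 -0.04 0 0.2;0.12 -0.04 0 0.2;0.1 -0.02 0 0.2;0.1 -0.02 0 0.2"
}}

```text
time_s: 19.52
tcp_pos: [0.6057, 0.0118, 0.148]
ee_rot: [[-0.079, -0.997, -0.0], [-0.997, 0.079, -0.0], [0.0, 0.0, -1.0]]
wrist_force: [-0.4, 0.3, 1.1]
gripper_width: 0.005
gripper_force: 0.2
```

Emit:
{"api": "move_arm", "payload": {
  "targets": "0.1 0 0 0.1;0.1 0 0 0.1;0.08 0 0 0;0.08 0 0 0;0 0 0 0"
}}

```text
time_s: 19.93
tcp_pos: [0.6122, 0.0114, 0.1479]
ee_rot: [[-0.063, -0.998, -0.006], [-0.998, 0.063, -0.001], [0.001, 0.006, -1.0]]
wrist_force: [-6.3, -0.6, 3.6]
gripper_width: 0.004
gripper_force: 3.5
```

Emit:
{"api": "move_arm", "payload": {
  "targets": "0.06 0 0 0;0.06 0 0 0;0.06 0 0 0;0.06 0 0 0;0 0 0 0"
}}

```text
time_s: 20.35
tcp_pos: [0.6207, 0.0118, 0.148]
ee_rot: [[-0.063, -0.998, 0.0], [-0.998, 0.063, -0.0], [-0.0, -0.0, -1.0]]
wrist_force: [-0.2, -0.4, 0.2]
gripper_width: 0.008
gripper_force: 0.0
```

Emit:
{"api": "move_arm", "payload": {
  "targets": "0.06 0 0 0;0.06 0 0 0;0.06 0 0 0;0 0 0 0;0 0 0 0"
}}

```text
time_s: 20.77
tcp_pos: [0.6253, 0.0122, 0.148]
ee_rot: [[-0.063, -0.998, 0.0], [-0.998, 0.063, 0.0], [-0.0, -0.0, -1.0]]
wrist_force: [-0.7, -1.0, 0.8]
gripper_width: 0.003
gripper_force: 0.0
```

The catch gave way (force went from 6 N to 0). I'll press gently to confirm it is home.

Emit:
{"api": "move_arm", "payload": {
  "targets": "0.06 0 0 0;0.06 0 0 0;0 0 0 0;0 0 0 0"
}}

```text
time_s: 21.1
tcp_pos: [0.6271, 0.012, 0.1478]
ee_rot: [[-0.063, -0.998, -0.002], [-0.998, 0.063, -0.0], [0.0, 0.002, -1.0]]
wrist_force: [-3.9, 1.6, 0.8]
gripper_width: -0.001
gripper_force: 2.0
```

Emit:
{"api": "move_arm", "payload": {
  "targets": "0.06 0 0 0;0.06 0 0 0;0 0 0 0;0 0 0 0"
}}

```text
time_s: 21.43
tcp_pos: [0.6272, 0.0119, 0.1478]
ee_rot: [[-0.063, -0.998, -0.009], [-0.998, 0.063, -0.001], [0.001, 0.008, -1.0]]
wrist_force: [-11.0, 3.0, 5.8]
gripper_width: 0.009
gripper_force: 6.0
```

Hard stop at x = 0.627, so the door is seated. Next: back off and check.

Emit:
{"api": "move_arm", "payload": {
  "targets": "-0.2 0 0 0;-0.4 0 0 0;-0.6 0 0 0;-0.8 0 0 0;-0.8 0 0 0;-0.8 0 0.5 0;-0.8 0 1 0;-0.4 0 1 0;0 0 1 0;0 0 1 0"
}}

```text
time_s: 22.27
tcp_pos: [0.5112, 0.0119, 0.2626]
ee_rot: [[-0.062, -0.998, 0.004], [-0.998, 0.062, 0.001], [-0.001, -0.004, -1.0]]
wrist_force: [0.6, 0.8, -0.5]
gripper_width: 0.007
gripper_force: 0.0
```

Emit:
{"api": "move_arm", "payload": {
  "targets": "0 -0.9 0.6 0;0 -1 0 0;0 -1 0 0;0 -1 0 0;0 -1 0 0;0 -1 0 0;0 -1 0 0;0 -1 0 0;0 0 0 0;0 0 0 0"
}}

```text
time_s: 23.1
tcp_pos: [0.5115, -0.1867, 0.2755]
ee_rot: [[-0.065, -0.998, 0.002], [-0.998, 0.065, -0.0], [0.0, -0.002, -1.0]]
wrist_force: [0.8, 0.2, -0.1]
gripper_width: 0.003
gripper_force: 0.0
```

Run:
```python
from h import *
s=sense();print(s["time_s"],s["tcp_pos"],s["wrist_force"]);t=capture("top");d=capture("side")
a=cv2.resize(t["image"][90:290,90:450],None,fx=1.25,fy=1.25);b=cv2.resize(d["image"][120:270,130:280],None,fx=2.2,fy=2.2)
o=np.zeros((330,780,3),np.uint8);o[:250,:450]=a;o[:330,450:780]=b
cv2.imwrite("pics/c5.png",o)
```

```text
23.1 [ 0.51145457 -0.18671943  0.27554301] [ 0.77815043  0.16605189 -0.09458975]
```

View pics/c5.png

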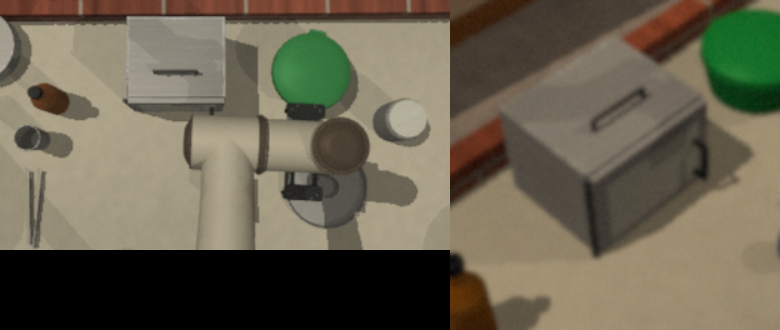

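The picture shows the door flush on the case (side crop about (650,190)) and the arm clear of everything. The bottle, tumbler, tongs, tin and casserole stand where they were, and the katori shows at about (325,185) in the thali.

```bash
python3 -c "
from station import *
print(finish_job())"
```

```text
the job is handed in; nothing more can be done
None
```

The job is handed in at about 23 s of the 64 s allowed: the katori stands upright in the middle of the thali, the door was pushed gently past its catch to a firm stop, and nothing else was touched.

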